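# Bring the syringe pump's pusher up to the plunger

## Robot

A 6-joint arm with a two-finger parallel gripper is mounted at the origin on a cart in front of the work surface, level with it; the furniture and walls round the work are solid. World frame = base frame: x ahead of the robot, y to its left, z up, the work surface at z = 0. Lengths are in m, angles in rad, forces in N, time in s.
With the tool pointing down it reaches from about 0.325 to 0.9 m from the base axis. Payload 6.1 kg.
Tool frame: the origin (TCP) lies between the finger pads; the fingertips stand 22 mm ahead of it and the grasp point (between the pads) lies 3 mm ahead of it; z points along the fingers, y is the line along which they close (so a half turn about z gives the same grasp; the last joint's range is limited). The gripper opens to 85 mm and grips with 20 to 120 N. Pads are 22 mm wide; open, the fingers measure 114 mm over their backs; the gripper's body (76 mm by 85 mm) begins 54 mm behind the grasp point. The pads swing forward as they close: fully open they stand 13 mm farther back than shut.
Start: joints at [1.162, 0.22, 1.526, -0, 1.395, -0.126], TCP at [0.174, 0.6, 0.253] pointing down, gripper open.
Joint ranges: [-2.98, 2.98], [-0.91, 2.08], [0.09, 2.57], [-1.24, 4.39], [0.2, 2.65], [-2.68, 2.68]. Speed limits (rad/s): [2.57, 2.57, 3.01, 3.14, 3.14, 3.14].

## Interface

Orientations are given as a rotation vector (axis times angle).
In Python, from rig import * gives the robot as it stands.
- The arm moves only by the tool send_rows, never from a script. Its argument "commands" is a list that holds one entry, the list of rows, each a list of 7 numbers: the shift along the world's x, y, z in m, then the turn, a rotation vector about the world's x, y, z in rad, then the gripper's target within -1 to 1 (shut at 1, half-way at 0, fully open at -1). In form: [[[tx, ty, tz, wx, wy, wz, hand], ...]]. A call has 1 to 20 rows; each row is the pose to reach, as a shift and turn from the pose commanded when the call began; what a row does not reach only later rows make up. A row lasts 1/10 s, in which the tool goes at most 50 mm and 8.59 degrees, less where a joint would pass 70% of its speed; a pose out of reach is approached as far as the arm can. A call with a gripper value outside its range is refused whole. The fingers move at their own pace and stop on an object; "newtons" is the grip in N (left out, the last holds). Time passes only in rows, so rows that repeat a pose let the fingers close. It gives the time, the measured TCP pose, the force, the opening and the grip force at its end, in the units of the state.
- sense(): the state, without advancing time (a new reading comes with each control period).
- camera(name): name is "side" or "top" or "wrist"; returns (picture, depth): 420x560x3 uint8, red, green, blue; 420x560 float32, m along the optical axis (not along the pixel's ray), 0 where there is no reading.
- camera_params(name): a dict with "vfov" (degrees; the focal length in pixels is half the picture's height over the tangent of half this angle, whatever the lens; pixels are square), "cx", "cy" (the principal point, pixels), "k1" (the pictures are not rectified: a ray, as slopes to the right and down, at radius r is drawn at 1 + k1 r^2 times it, then the intrinsics apply), "eye" and "attitude" of the camera in the world. Camera axes: x right, y up, looking along -z (the intrinsics and any distortion apply to the point x, -y, -z); pixel columns grow to the right and rows downward; lengths in m; the calibration is good to about 2 mm. A picture is of the moment at which its call begins: read the wrist's pose just before it. camera_params takes no time and is no camera call; for the wrist camera it gives the pose at the moment of the call.
- close_job(): hands the job in; it is judged then, once.
The state is a dict: "t": time; "joints": joint angles; "dq": joint speeds; "joint_efforts": joint torques, N m; "tcp_pos": TCP position; "tcp_rot": TCP orientation; "force": force on the tool from outside, world axes, zero at the start; "wrist_torque": the same for the moment, N m; "grip_width": finger opening in m; "finger_force": force on a finger pad.
Only numpy, scipy, OpenCV 4.12 (cv2) and the standard library are available. Lean on these libraries where they do the work, as an engineer would, in place of code of your own. Each camera call takes 0.05 s, during which the arm holds its last target. There are 200 camera calls.

## Task

Two identical syringe pumps stand on the worktop, but only one has a syringe clamped in its cradle. On that pump, slide the grey pusher block along its two rods until it rests right up against the end of the syringe's plunger, and let go. Leave the empty pump's pusher where it is.

Things in the scene. Friction and masses are not known exactly. Their poses are not given: they have to be found in the camera images.
- loaded_pump: Fixed pump with the syringe: white housing 100 (x) x 240 (y) x 36 mm high. Origin centre of underside, z up; its +y is the way the pusher slides towards the syringe. Two steel rods along y. The syringe lies along y in a metal cradle, plunger end at y = +2 mm, needle cap out to y = +148 mm. All but the pusher is at most 61 mm above the worktop.
- pusher (a joint): Slide of the loaded pump's grey pusher block along the rods, in m: 0 = farthest from the syringe, 0.080 = against the plunger end, where it stops firmly. It starts between 0 and 0.030. Light: about 2 N of friction, no spring, it stays where it is left.
- pusher_tab (a point): Centre of the top of the upright thumb tab on the loaded pump's pusher, 97 mm above the worktop; axes as the pump's. Tab 18 mm thick along the slide (y), 28 mm wide across it (x), 35 mm tall, on a block 78 (x) x 30 (y) mm whose top is 62 mm above the worktop. It can be pinched from above either way, or pushed along the slide from behind.
- spare_pusher_tab (a point): The same point on the identical pusher of the other, empty pump (no syringe in its cradle), which is to stay where it is. Mind the glass shelf over the right-hand part of the worktop: it hangs 0.54 m above the top, over world x > 0.58 m and y < 0.03 m, so keep the wrist and elbow short of it when crossing over.

How it is judged:
At the end, for the whole second after the job is handed in: The loaded pump's pusher is against the plunger end (within 11 mm of its stop) and at rest, and the empty pump's pusher is within 12 mm of where it started (value of joint pusher above 0.069 m and velocity of joint pusher between -0.01 and 0.01 m/s and distance of spare_pusher_tab from where it was at the start of the episode below 0.012 m); the robot touches nothing.
It fails at once if the empty pump's pusher is moved by more than 12 mm (distance of spare_pusher_tab from where it was at the start of the episode above 0.012 m).
It also fails if it takes over 29 s, if anything falls off the work surface, if the arm or the gripper's body presses on something with over 40 N, if the wrist force passes 120 N, or if a joint passes its speed limit or range.

## Working session

There is one attempt and no reset: what is moved stays moved. The work goes in short steps, Python scripts to look and compute and a tool call to move; the robot and the scene stay as the last step left them, time stands still between calls to the robot, and variables do not carry over. Pictures are saved under pics/ and viewed, at most 10 in all, crops included, and the job is handed in when it is done.

Besides the shell and the picture viewer there is one more tool, called after "Emit:" as a command line: name --argument value ..., lists and objects as JSON in quotes. send_rows: Moves the arm, as the interface text tells. Its arguments: {"type":"object","properties":{"commands":{"type":"array"},"newtons":{"type":"number"}},"required":["commands"]}

```bash
mkdir -p pics
python3 - <<'E'
from rig import *
import cv2,numpy as np
print(sense())
for n in("top","side"):
    im,d=camera(n); cv2.imwrite(f"pics/{n}0.png",im[:,:,::-1]); np.save(f"{n}0.npy",d); np.save(f"{n}0rgb.npy",im)
    print(n,camera_params(n))
E
```

```text
{'t': 0.0, 'joints': array([ 1.16193266e+00,  2.21218392e-01,  1.52761440e+00,  2.08165642e-05,
        1.39470651e+00, -1.26083986e-01]), 'dq': array([-0.0006575 ,  0.00092381, -0.00049675, -0.00223589,  0.00108546,
        0.0002025 ]), 'joint_efforts': array([-1.48027717e-03, -4.96896100e+01, -3.89389980e+01, -3.88833814e-04,
        1.11292134e-02,  6.03483250e-05]), 'tcp_pos': array([0.17415297, 0.59965878, 0.25220226]), 'tcp_rot': array([-4.42641007e-01, -3.10971191e+00,  2.94004119e-03]), 'force': array([ 1.21203033, -0.70145729, -0.21008308]), 'wrist_torque': array([-0.02460926, -0.02009642,  0.03496902]), 'finger_force': 0.0, 'grip_width': 0.08510732934762522}
top {'vfov': 50.338909340408534, 'cx': 287.1524448170838, 'cy': 206.72823482641573, 'k1': -0.12848028002840797, 'eye': array([ 0.3526685 , -0.06685266,  0.92662458]), 'attitude': array([ 0.13708023, -0.14028392, -1.58276203])}
side {'vfov': 52.14175122758556, 'cx': 278.66778911217807, 'cy': 214.84396000627268, 'k1': -0.12621345053131963, 'eye': array([0.29158714, 0.75445588, 0.49849857]), 'attitude': array([ 0.18584452, -1.5519389 , -2.51987054])}
```

View pics/top0.png

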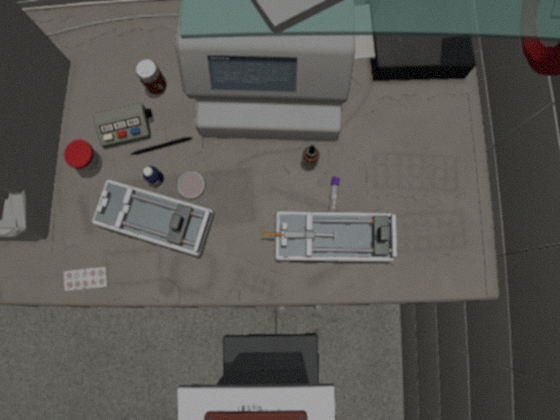

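View pics/side0.png

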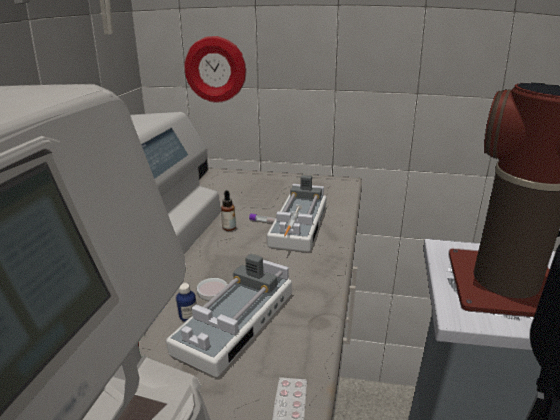

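The top view shows the loaded pump on the right: syringe and orange cap around (265–335, 235), grey pusher around (382, 235). The empty pump is on the left, with its pusher around (180, 225). Next I measure both tabs from depth.

```bash
cat > h.py <<'E'
import numpy as np,cv2
from scipy.spatial.transform import Rotation as R
def cloud(d,p):
    h,w=d.shape; f=h/2/np.tan(np.radians(p["vfov"]/2))
    u,v=np.meshgrid(np.arange(w),np.arange(h))
    K=np.array([[f,0,p["cx"]],[0,f,p["cy"]],[0,0,1]])
    s=cv2.undistortPoints(np.stack([u,v],-1).reshape(-1,1,2).astype(float),K,np.array([p["k1"],0,0,0.])).reshape(h,w,2)
    c=np.stack([s[...,0]*d,-s[...,1]*d,-d],-1)
    return c@R.from_rotvec(p["attitude"]).as_matrix().T+p["eye"]
E
python3 - <<'E'
from h import *
from rig import camera_params
for n in("top","side"):
    d=np.load(n+"0.npy");P=cloud(d,camera_params(n)); ok=d>0
    x,y,z=P[...,0],P[...,1],P[...,2]
    print(n,"table z",np.median(z[ok&(abs(z)<.02)]))
    for nm,a,b in(("R",-.45,0),("L",0,.45)):
        r=ok&(x>.2)&(x<.55)&(y>a)&(y<b)
        for lo,hi in((.085,.11),(.055,.07),(.028,.044)):
            m=(r&(z>lo)&(z<hi)).astype(np.uint8)
            k,l,st,ce=cv2.connectedComponentsWithStats(m)
            for i in range(1,k):
                if st[i,4]<25: continue
                q=P[l==i]; rr=cv2.minAreaRect((q[:,:2]*1000).astype(np.float32))
                print(nm,lo,st[i,4],"px",ce[i].round(),"med",np.median(q,0).round(3),"rect",np.round(rr[0]),np.round(rr[1]),round(rr[2],1))
im=np.load("top0rgb.npy");cv2.imwrite("pics/c.png",cv2.resize(im[195:275,255:410,::-1],None,fx=5,fy=5,interpolation=2))
E
```

```text
top table z -0.000151698200985817
R 0.085 157 px [384. 233.] med [ 0.447 -0.251  0.096] rect [ 448. -252.] [18. 27.] 88.2
R 0.055 93 px [309. 221.] med [ 0.478 -0.114  0.058] rect [ 478. -113.] [10. 32.] 88.5
R 0.055 457 px [380. 235.] med [ 0.446 -0.248  0.061] rect [ 449. -252.] [34. 78.] 89.1
R 0.055 211 px [394. 235.] med [ 0.447 -0.278  0.059] rect [ 448. -279.] [10. 83.] 87.7
R 0.055 43 px [284. 225.] med [ 0.471 -0.063  0.057] rect [470. -64.] [10. 14.] 89.1
R 0.055 163 px [300. 234.] med [ 0.453 -0.094  0.057] rect [453. -91.] [61. 20.] 88.5
R 0.055 43 px [284. 241.] med [ 0.44  -0.063  0.057] rect [439. -63.] [12. 14.] 89.1
R 0.055 99 px [309. 247.] med [ 0.427 -0.111  0.057] rect [ 427. -111.] [12. 31.] 88.6
R 0.028 1040 px [317. 218.] med [ 0.491 -0.103  0.036] rect [ 481. -164.] [235.  43.] 89.6
R 0.028 1413 px [343. 235.] med [ 0.451 -0.181  0.036] rect [ 453. -176.] [124.  51.] 88.0
R 0.028 1357 px [321. 253.] med [ 0.413 -0.118  0.035] rect [ 417. -162.] [239.  48.] 83.1
L 0.085 329 px [ 30. 210.] med [0.501 0.437 0.097] rect [503. 438.] [11. 94.] 82.4
L 0.085 148 px [
[... 1757 characters left out ...]
0.06 ] rect [447. 105.] [11. 54.] 72.5
L 0.055 489 px [255. 277.] med [0.469 0.153 0.063] rect [476. 147.] [41. 79.] 83.1
L 0.055 136 px [202. 310.] med [0.533 0.255 0.059] rect [534. 249.] [21. 34.] 71.4
L 0.055 150 px [227. 320.] med [0.486 0.269 0.059] rect [486. 264.] [22. 34.] 74.3
L 0.055 61 px [186. 330.] med [0.54  0.304 0.058] rect [540. 303.] [12. 15.] 69.3
L 0.055 66 px [203. 337.] med [0.51  0.314 0.058] rect [510. 313.] [12. 14.] 75.2
L 0.055 41 px [206. 414.] med [0.455 0.444 0.061] rect [455. 444.] [7. 3.] 70.6
L 0.028 2633 px [230. 328.] med [0.481 0.275 0.037] rect [490. 212.] [239.  90.] 73.5
L 0.028 909 px [233. 300.] med [0.501 0.195 0.038] rect [502. 197.] [98. 51.] 73.0
```

View pics/c.png

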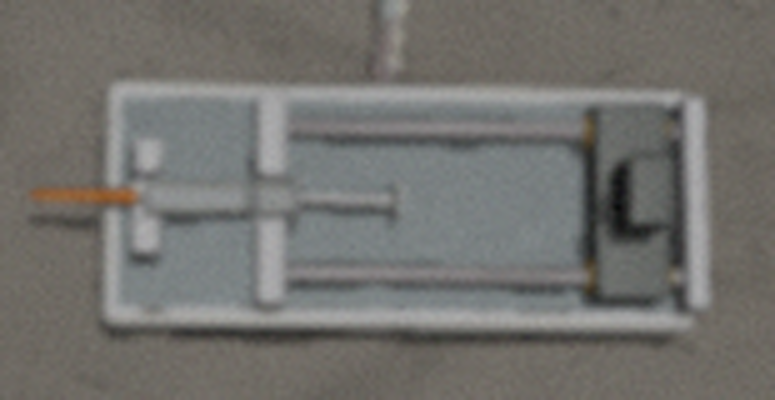

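Loaded pump confirmed: the plunger end is at about (0.451, -0.161). Its tab top is at (0.448, -0.252, 0.096), measuring 18 x 27 mm, which matches the task. The slide axis is +y, tilted 1.7° towards +x, so about 76 mm of travel remains. I'll pinch the tab across x; first I move above it.

Emit:
send_rows --commands '[[[0.018,-0.041,0,0,0,-0.06,-1],[0.036,-0.082,0,0,0,-0.12,-1],[0.054,-0.123,0,0,0,-0.18,-1],[0.072,-0.164,0,0,0,-0.25,-1],[0.09,-0.205,0,0,0,-0.32,-1],[0.108,-0.246,0,0,0,-0.39,-1],[0.126,-0.287,0,0,0,-0.46,-1],[0.144,-0.328,0,0,0,-0.53,-1],[0.162,-0.369,0,0,0,-0.6,-1],[0.18,-0.41,0,0,0,-0.67,-1],[0.196,-0.45,0,0,0,-0.74,-1],[0.205,-0.495,0,0,0,-0.81,-1],[0.214,-0.54,0,0,0,-0.88,-1],[0.223,-0.585,0,0,0,-0.95,-1],[0.232,-0.63,0,0,0,-1.02,-1],[0.241,-0.675,0,0,0,-1.09,-1],[0.25,-0.72,0,0,0,-1.16,-1],[0.259,-0.765,0,0,0,-1.23,-1],[0.267,-0.81,0,0,0,-1.28,-1],[0.274,-0.852,0,0,0,-1.318,-1]]]' --newtons 25

```text
t: 2.1
tcp_pos: [0.4482, -0.2539, 0.2528]
tcp_rot: [-2.257, -2.184, 0.0]
force: [-0.5, 0.4, 0.3]
grip_width: 0.085
finger_force: 0.0
```

Emit:
send_rows --commands '[[[0,0,0,0,0,0,-1],[0,0,-0.02,0,0,0,-1],[0,0,-0.05,0,0,0,-1],[0,0,-0.05,0,0,0,-1],[0,0,-0.05,0,0,0,-1]]]'

```text
t: 2.6
tcp_pos: [0.448, -0.251, 0.203]
tcp_rot: [-2.252, -2.187, 0.0]
force: [-0.1, -0.7, 0.3]
grip_width: 0.0856
finger_force: 0.0
```

Run:
```python
from h import *
from rig import *
s=sense();print(s["t"],s["tcp_pos"],R.from_rotvec(s["tcp_rot"]).as_matrix().round(3),s["force"],s["joints"])
p=camera_params("wrist");im,d=camera("wrist");P=cloud(d,p);z=P[...,2]
m=((d>0)&(z>.085)&(z<.11)&(abs(P[...,1]+.25)<.06)&(abs(P[...,0]-.448)<.06)).astype(np.uint8)
k,l,st,ce=cv2.connectedComponentsWithStats(m)
for i in range(1,k):
    if st[i,4]>50:
        q=P[l==i];print(st[i,4],ce[i],np.median(q,0),cv2.minAreaRect((q[:,:2]*1000).astype(np.float32)))
cv2.imwrite("pics/w1.png",im[:,:,::-1])
```

```text
2.6 [ 0.4479592  -0.25096352  0.20302403] [[ 0.029  1.    -0.002]
 [ 1.    -0.029  0.001]
 [ 0.001 -0.002 -1.   ]] [-0.13830598 -0.68494614  0.32934997] [-6.64425968e-01 -3.40894637e-03  1.86606191e+00  1.29309853e-04
  1.28101442e+00 -6.35070352e-01]
1096 [275.48813869 208.32937956] [ 0.44595653 -0.25000913  0.09558693] ((445.9324645996094, -251.61245727539062), (18.655563354492188, 27.70448112487793), 88.57512664794922)
```

View pics/w1.png

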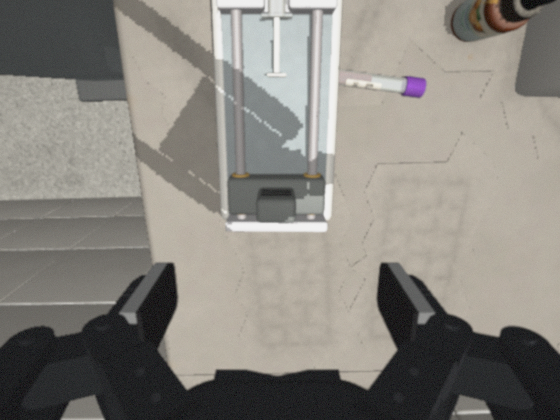

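The wrist view shows the tab at (275, 208), centred between the fingers, with the plunger flange straight ahead at (277, 75). The tab measures (0.447, -0.2515), so the pose agrees; I descend and pinch.

Emit:
send_rows --commands '[[[-0.001,0,-0.04,0,0,0,-1],[-0.001,0,-0.075,0,0,0,-1],[-0.001,0,-0.1,0,0,0,-1],[-0.001,0,-0.11,0,0,0,-1],[-0.001,0,-0.11,0,0,0,-1],[-0.001,0,-0.11,0,0,0,1],[-0.001,0,-0.11,0,0,0,1],[-0.001,0,-0.11,0,0,0,1],[-0.001,0,-0.11,0,0,0,1],[-0.001,0,-0.11,0,0,0,1],[-0.001,0,-0.11,0,0,0,1],[-0.001,0,-0.11,0,0,0,1]]]' --newtons 25

```text
t: 3.85
tcp_pos: [0.4471, -0.2522, 0.0944]
tcp_rot: [2.254, 2.188, -0.001]
force: [-5.0, 0.5, 7.7]
grip_width: 0.0272
finger_force: 27.1
```

Gripped: the opening is 27 mm and the force 27 N. Now I slide along the axis, slowly towards the end.

Emit:
send_rows --commands '[[[0,0.008,0,0,0,0,1],[0,0.018,0,0,0,0,1],[0.001,0.028,0,0,0,0,1],[0.001,0.038,0,0,0,0,1],[0.001,0.048,0,0,0,0,1],[0.002,0.056,0,0,0,0,1],[0.002,0.062,0,0,0,0,1],[0.002,0.066,0,0,0,0,1],[0.002,0.068,0,0,0,0,1],[0.002,0.068,0,0,0,0,1]]]'

```text
t: 4.85
tcp_pos: [0.4494, -0.1838, 0.0944]
tcp_rot: [2.254, 2.188, -0.001]
force: [-6.1, 0.6, 8.4]
grip_width: 0.0276
finger_force: 27.3
```

Emit:
send_rows --commands '[[[0,0.002,0,0,0,0,1],[0,0.004,0,0,0,0,1],[0,0.006,0,0,0,0,1],[0,0.006,0,0,0,0,1]]]'

```text
t: 5.25
tcp_pos: [0.4495, -0.178, 0.0945]
tcp_rot: [2.254, 2.187, -0.001]
force: [-5.1, 0.3, 8.5]
grip_width: 0.0271
finger_force: 27.2
```

Emit:
send_rows --commands '[[[0,0.001,0,0,0,0,1],[0,0.002,0,0,0,0,1],[0,0.003,0,0,0,0,1],[0,0.003,0,0,0,0,1]]]'

```text
t: 5.65
tcp_pos: [0.4495, -0.1774, 0.0945]
tcp_rot: [2.251, 2.185, -0.005]
force: [-6.0, -10.8, 2.5]
grip_width: 0.0273
finger_force: 26.5
```

Emit:
send_rows --commands '[[[0,0.001,0,0,0,0,1],[0,0.002,0,0,0,0,1],[0,0.003,0,0,0,0,1],[0,0.003,0,0,0,0,1]]]'

```text
t: 6.05
tcp_pos: [0.4495, -0.1771, 0.0945]
tcp_rot: [2.248, 2.183, -0.01]
force: [-4.8, -22.8, -3.6]
grip_width: 0.0273
finger_force: 25.8
```

The pusher hit its stop: force rose to -23 N with no further motion, after 75 mm of travel. I back off the target to relax the arm, then open and lift.

Emit:
send_rows --commands '[[[0,-0.003,0,0,0,0,1],[0,-0.0055,0,0,0,0,1],[0,-0.0055,0,0,0,0,-1],[0,-0.0055,0,0,0,0,-1],[0,-0.0055,0,0,0,0,-1],[0,-0.0055,0,0,0,0,-1],[0,-0.0055,0,0,0,0,-1],[0,-0.0055,0,0,0,0,-1],[0,-0.0055,0.02,0,0,0,-1],[0,-0.0055,0.06,0,0,0,-1],[0,-0.0055,0.1,0,0,0,-1],[0,-0.0055,0.13,0,0,0,-1],[0,-0.0055,0.13,0,0,0,-1],[0,-0.0055,0.13,0,0,0,-1]]]'

```text
t: 7.45
tcp_pos: [0.4497, -0.1775, 0.2239]
tcp_rot: [2.253, 2.187, 0.001]
force: [-0.3, 0.5, -0.3]
grip_width: 0.0852
finger_force: 0.0
```

Run:
```python
from h import *
from rig import *
s=sense();print(s["t"],s["tcp_pos"],s["force"],s["grip_width"])
for n,ys in (("wrist",(-.3,-.1)),("side",(-.3,-.1)),("side",(.08,.2))):
    p=camera_params(n);im,d=camera(n);P=cloud(d,p);z=P[...,2]
    m=(d>0)&(z>.085)&(z<.105)&(P[...,1]>ys[0])&(P[...,1]<ys[1])&(abs(P[...,0]-.46)<.05)
    q=P[m]
    if len(q)>10: print(n,m.sum(),np.median(q,0),cv2.minAreaRect((q[:,:2]*1000).astype(np.float32)))
    cv2.imwrite(f"pics/{n}2.png",im[:,:,::-1])
```

```text
7.45 [ 0.44974662 -0.17748676  0.22385252] [-0.30428097  0.47052316 -0.34395074] 0.08522488413233857
wrist 934 [ 0.44853398 -0.17615037  0.09561329] ((448.52447509765625, -177.57066345214844), (18.41229820251465, 27.401954650878906), 88.16329956054688)
side 97 [ 0.44823394 -0.17202018  0.09387712] ((449.63348388671875, -177.42901611328125), (18.097211837768555, 27.149229049682617), 89.45903778076172)
side 189 [0.47433438 0.14989139 0.0959387 ] ((475.85321044921875, 145.2332000732422), (20.190155029296875, 29.643129348754883), 80.45494079589844)
```

View pics/wrist2.png

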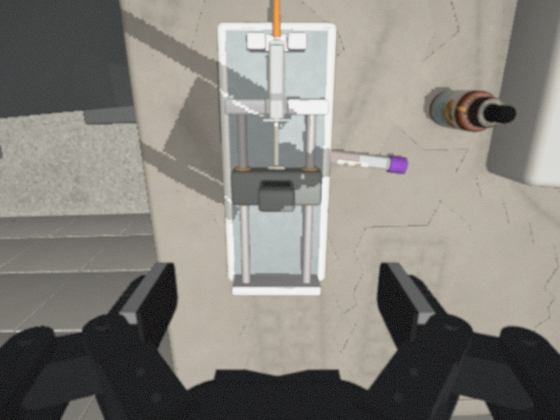

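The pusher's front edge (277, 168) is against the plunger flange. The spare tab is unmoved and the gripper is clear.

```bash
python3 -c "
from rig import *
print(close_job())"
```

```text
the job is handed in; nothing more can be done
None
```

The loaded pump's pusher now rests against the plunger end and has been let go, the empty pump's pusher hasn't moved, and the job was handed in at about 7.6 s; no verdict came back.

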